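# Rock the vial dispenser's gate over and feed the other chute

## Task

The vial dispenser's rocker gate is tipped towards the chute that took the last batch. With the fingertips, press down the raised end of the gate so that it rocks over its pivot and rests tipped the other way, and only then push the black knob of the feed slide to the left as seen from the robot, all the way to its stop, so that all three vials roll down the other chute into its tray. Use the gate and the knob only: leave the vials untouched, and do not disturb the things standing around the dispenser.

Things in the scene. Friction and masses are not known exactly. Their poses are not given: they have to be found in the camera images.
- dispenser: Two-way vial dispenser of bare sheet metal, fixed to the bench, 590 mm long (y), 130 mm deep (x). Origin: centre of its base on the bench top; x to its back (away from the robot), y to its left. Left and right always mean its +y and -y. Upright cheek plates 56 mm wide at x = -34 mm (122 mm high) and x = +34 mm (204 mm high) carry the gate's pivot and the magazine.
- gate (a joint): Angle (rad) of the rocker gate, a 220 x 58 mm open-ended trough with 16 mm walls, seesawing on a shaft along the dispenser's x, 88 mm above the bench at its centre. Positive: left end down, vials go left; negative: right end down. Stops at +0.36 and -0.36. A round over-centre weight upright behind its pivot makes it fall to a stop and stay; pressed past level it falls the rest. Pressing takes under 1 N.
- gate_left_tab (a point): Centre of the upper face of the gate's left front press tab: a flat steel ear, 34 x 34 x 3 mm, on the robot's side of the trough, 92 mm left of the pivot and 47 mm in front of it. It moves with the gate: about 128 mm above the bench when raised, 63 mm when down on the stop. Any part of the raised end may be pressed.
- gate_right_tab (a point): The same for the right front press tab, 92 mm to the right of the pivot.
- slide (a joint): Travel in m of the feed slide, a flat steel plate that closes the foot of the magazine: 0 shut (holds the vials back), 0.028 fully open (at its stop). It moves straight along the dispenser's +y (to the left), resists with about 2 N of friction and stays where it is left.
- slide_knob (a point): Centre of the top of the feed slide's knob: an upright black cylinder, 16 mm in diameter and 28 mm tall, 80 mm in front of the dispenser's centre (45 mm clear of the cheek plate), top 152 mm above the bench, foot 124 mm. It moves with the slide.
- vial1: Capped amber vial, 22 mm in diameter, 50 mm long, about 20 g; origin at its centre, x along it. It lies along the dispenser's x in the magazine, a narrow upright shaft over the gate's middle (34 mm along y, 66 mm along x, from 128 to 214 mm above the bench, clear window in front). vial1 is the lowest, on the slide.
- vial2: The same; the middle vial.
- vial3: The same; the top vial.
- left_tray (a point): Centre of the floor of the left tray, 245 mm left of the dispenser's centre, 12 mm above the bench; inside 90 x 58 mm, side walls 34 mm and end wall 47 mm high. A 62 mm wide chute leads to it, from 110 mm left of the centre (floor 50 mm high) down to 200 mm.
- right_tray (a point): Centre of the floor of the right tray (245 mm right of the dispenser's centre).
- wash_bottle: White squeeze bottle with an orange cap and a bent spout, 62 mm in diameter, 182 mm tall, standing behind the dispenser; origin at the centre of its foot. Leave it alone.
- jar: White plastic jar, 72 mm in diameter, 85 mm tall, standing behind the dispenser; origin at the centre of its foot. Leave it alone.
- tape_roll: Roll of tape lying flat, 90 mm in diameter, 24 mm high, in front of the dispenser near one tray; origin at the centre of its underside. Leave it alone.
- beaker: Small glass beaker, 60 mm in diameter, 60 mm tall, in front of the dispenser near the other tray; origin at the centre of its foot. Leave it alone.
Mind the look-alikes: they are no part of the job. Leave any blue or yellow look-alike of the vial3 alone.

How it is judged:
By the outcome, as a careful person would: the job done as asked, in the order asked, and still so for the second after the job is handed in, with the robot touching nothing.
It also fails if it takes over 38 s, if anything falls off the work surface, if the arm or the gripper's body presses on something with over 40 N, if the wrist force passes 120 N, or if a joint passes its speed limit or range.

## Robot

A 6-joint arm with a two-finger parallel gripper is mounted at the origin on the work surface. World frame = base frame: x ahead of the robot, y to its left, z up, the work surface at z = 0. Lengths are in mm, angles in rad, forces in N, time in s.
With the tool pointing down it reaches from about 400 to 925 mm from the base axis. Payload 12.5 kg.
Tool frame: the origin (TCP) lies at the very end of the fingers, on their centre line; the grasp point (between the pads) lies 19 mm behind it; x points along the fingers, y is the direction in which the jaws open and shut, and the axes are right-handed (so a half turn about x gives the same grasp; the last joint's range is limited). The gripper opens to 95 mm and grips with 3 to 60 N. Pads are 20 mm wide; open, the fingers measure 119 mm over their backs; the gripper's body (75 mm by 180 mm) begins 59 mm behind the grasp point.
Start: joints at [-1.289, 0.491, 1.559, -0, 1.092, -0.106], TCP at [236.369, -578.599, 214.661] pointing down, gripper open.
Joint ranges: [-3.1, 3.1], [-0.84, 2.19], [0.05, 2.79], [-1.13, 4.28], [0.06, 2.93], [-2.69, 2.69]. Speed limits (rad/s): [2.22, 2.22, 2.79, 3.14, 3.14, 3.14].

## Interface

Orientations are given as [roll, pitch, yaw] about the fixed x, y, z axes, in that order (R = Rz(yaw) Ry(pitch) Rx(roll)).
In Python, from cell import * gives the robot as it stands.
- The arm moves only by the tool step_arm, never from a script. Its argument "steps" is a list of rows, each a list of 4 numbers: the shift along the tool's x, y, z in units of 50 mm (1.0 is 50 mm), then the turn about the tool's x in units of 8 degrees (1.0 is 8 degrees). A call has 1 to 20 rows; each row shifts and turns the commanded pose from where the row before left it, along the tool's axes as they then stand; what a row does not reach is not made up. A row lasts 1/8 s, in which the tool goes at most 62.5 mm and 10.7 degrees, less where a joint would pass 70% of its speed; a pose out of reach is approached as far as the arm can. A call is refused whole if a number of a shift passes 1 or a number of a turn 1, either way. A call with a gripper value outside its range is refused whole. "jaw" is the closure, from 0 (fully open) to 1 (shut), set as the call begins (left out, the last holds). The fingers move at their own pace and stop on an object; the grip force is fixed at half the most. Time passes only in rows, so rows that do not move let the fingers close. It gives the time, the measured TCP pose, the force and the opening at its end, in the units of the state.
- state(): the state, without advancing time (a new reading comes with each control period).
- read_camera(name): name is "scene" or "top"; returns the picture (384x512x3 uint8, red, green, blue); there is no depth.
- camera_info(name): a dict with "mtx" (3x3 intrinsics, pixels), "eye" and "attitude" of the camera in the world. Camera axes: x right, y down, z forward; pixel columns grow to the right and rows downward; lengths in mm; the calibration is good to about 2 mm. A picture is of the moment at which its call begins. camera_info takes no time and is no camera call.
- job_done(): hands the job in, once; it reports no verdict.
The state is a dict: "t": time; "joints": joint angles; "qvel": joint speeds; "tau": joint torques, N m; "eef_pos": TCP position; "tcp_rot": TCP orientation; "ft_force": force on the tool from outside, world axes, zero at the start; "moment": the same for the moment, N m; "opening": opening from 0.0 (shut) to 1.0 (fully open).
Only numpy, scipy, OpenCV 4.12 (cv2) and the standard library are available. Lean on these libraries where they do the work, as an engineer would, in place of code of your own. Each camera call takes 0.05 s, during which the arm holds its last target.

## Working session

There is one attempt and no reset: what is moved stays moved. The work goes in short steps, Python scripts to look and compute and a tool call to move; the robot and the scene stay as the last step left them, time stands still between calls to the robot, and variables do not carry over. Pictures are saved under pics/ and viewed, and the job is handed in when it is done.

Besides the shell and the picture viewer there is one more tool, called by a JSON object that holds its "name" and its "arguments". step_arm: Moves the arm, as the interface text tells. Its arguments: {"type":"object","properties":{"steps":{"type":"array","items":{"type":"array","items":{"type":"number"}}},"jaw":{"type":"number"}},"required":["steps"]}

```bash
mkdir -p pics
python3 - <<'E'
from cell import *
import cv2
for n in("scene","top"):
    im=read_camera(n); cv2.imwrite(f"pics/{n}0.png",im[:,:,::-1]); print(n,camera_info(n))
s=state();print(s)
E
```

```text
scene {'mtx': array([[403.84058276,   0.        , 253.96608022],
       [  0.        , 403.84058276, 188.9214334 ],
       [  0.        ,   0.        ,   1.        ]]), 'eye': array([1053.18351798, -502.55414066,  636.86129269]), 'attitude': array([-2.20547964, -0.01818965,  0.75293384])}
top {'mtx': array([[372.74237592,   0.        , 257.78143217],
       [  0.        , 372.74237592, 190.17072421],
       [  0.        ,   0.        ,   1.        ]]), 'eye': array([485.18270716,  15.69021804, 929.37514522]), 'attitude': array([-3.07289791, -0.01012808, -1.59819791])}
{'t': 0.1, 'joints': array([-1.28863144e+00,  4.91478251e-01,  1.55936311e+00,  1.58687892e-06,
        1.09167934e+00, -1.05550120e-01]), 'qvel': array([ 2.75821998e-04, -1.80660427e-03, -2.51821473e-03, -1.37429944e-03,
        4.36717252e-04, -6.63378089e-06]), 'tau': array([ 1.82201773e-03, -6.13624406e+01, -2.58605969e+01,  6.93541579e-02,
        4.70147934e-02, -3.47328046e-05]), 'eef_pos': array([ 236.2913776 , -578.39890707,  214.14198992]), 'tcp_rot': array([-1.67786309,  1.56986828,  1.85144383]), 'ft_force': array([-0.26967168,  0.06368499, -0.73330394]), 'moment': array([-0.01173918,  0.02593198, -0.05860067]), 'opening': 0.9968847969100704}
```

View pics/scene0.png

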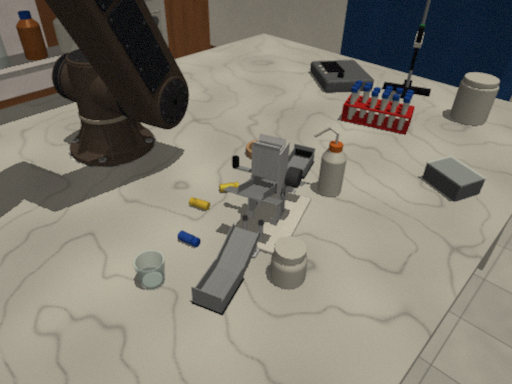

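View pics/top0.png

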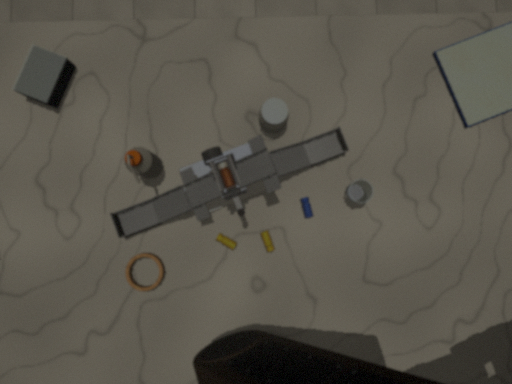

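```bash
cat > h.py <<'E'
import numpy as np, cv2
from scipy.spatial.transform import Rotation as R
from cell import *
def cam(n):
    c=camera_info(n); return c["mtx"],np.array(c["eye"]),R.from_euler('xyz',c["attitude"]).as_matrix()
def ray(n,u,v,z):
    K,e,A=cam(n); d=A@np.linalg.inv(K)@[u,v,1]; return e+d*(z-e[2])/d[2]
def proj(n,p):
    K,e,A=cam(n); q=K@(A.T@(np.array(p)-e)); return q[:2]/q[2]
E
python3 - <<'E'
from h import *
a=cv2.imread("pics/top0.png")[115:265,100:360]; 
a=cv2.convertScaleAbs(cv2.resize(a,None,fx=3,fy=3,interpolation=cv2.INTER_CUBIC),alpha=1.8); cv2.imwrite("pics/topc.png",a)
a=cv2.imread("pics/scene0.png")[120:310,180:340]; 
a=cv2.convertScaleAbs(cv2.resize(a,None,fx=3.1,fy=3.1,interpolation=cv2.INTER_CUBIC),alpha=1.3); cv2.imwrite("pics/scc.png",a)
E
```

```text
(no output)
```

View pics/topc.png

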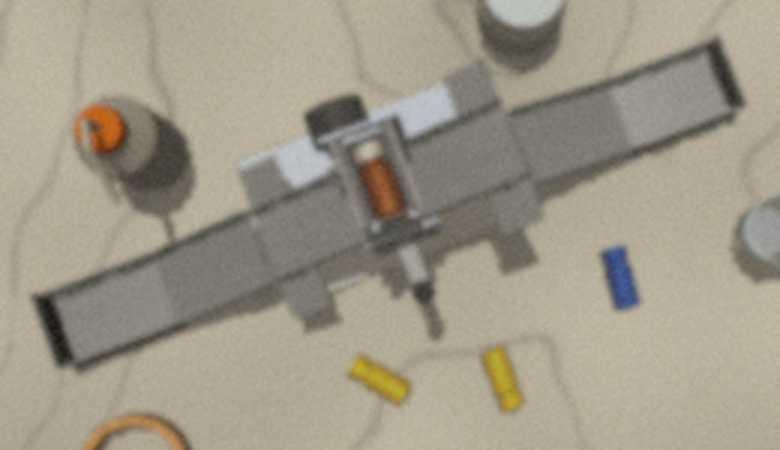

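View pics/scc.png

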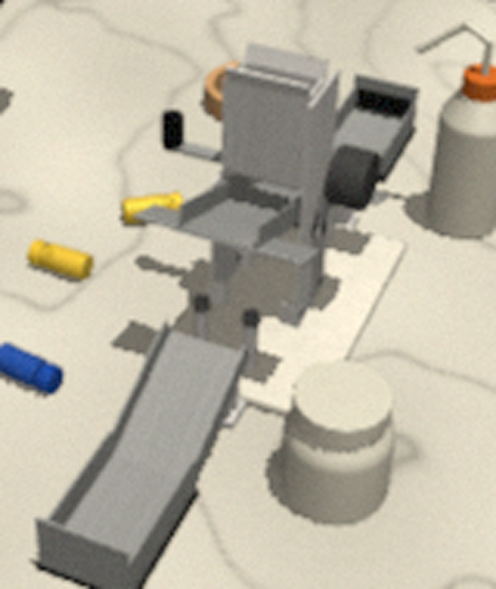

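Run:
```python
from h import *
L=(ray("top",112,214,47)+ray("top",120.7,236.7,47))/2
Rr=(ray("top",338.3,128.3,47)+ray("top",346.7,150,47))/2
print(L,Rr,np.linalg.norm(L-Rr))
c=(L+Rr)/2; y=(L-Rr);y/=np.linalg.norm(y); yaw=np.arctan2(-y[0],y[1]); print(c,yaw)
x=np.array([y[1],-y[0],0]);c[2]=0
W=lambda a,b,z:c+a*x+b*y+[0,0,z]
k=ray("top",241,211.7,152)
t=ray("top",272.7,184,128)
for n,p in(("knob",k),("rtab",t)): print(n,p,[(p-c)@x,(p-c)@y])
for n,q in(("knob",W(-80,0,152)),("rtab",W(-47,-92,128)),("ltab",W(-47,92,63)),("rtray",W(0,-290,47))):
    print(n,q.round(1),proj("top",q).round(1),proj("scene",q).round(1))
# knob mask, triangulate
for n,(r0,r1,c0,c1) in dict(top=(205,225,232,248),scene=(150,172,228,243)).items():
    im=cv2.imread(f"pics/{n}0.png"); m=im[r0:r1,c0:c1].max(2)
    print(n); v,u=np.nonzero(m<45); print(u.min()+c0,u.max()+c0,v.min()+r0,v.max()+r0,u.mean()+c0,v.mean()+r0)
s=state();print(R.from_euler('xyz',s["tcp_rot"]).as_matrix().round(3))
```

```text
[471.7620085  339.45665428  47.        ] [ 662.99774523 -201.61191007   47.        ] 573.8695830411438
[567.37987687  68.9223721   47.        ] 0.33973687548677484
knob [494.46859422  42.50246224 152.        ] [np.float64(-77.54799220164168), np.float64(-0.6129264496205162)]
rtab [552.56541592 -26.49141888 128.        ] [np.float64(-45.76329971687249), np.float64(-85.02340949807899)]
knob [492.   42.3 152. ] [241.1 212.9] [233.8 156.6]
rtab [553.7 -33.5 128. ] [275.9 183.4] [228.9 190.6]
ltab [492.4 140.   63. ] [200.3 214.2] [261.7 172.1]
rtray [ 664.  -204.5   47. ] [343.7 138.7] [204.3 291.2]
top
238 243 210 215 240.84 212.12
scene
233 238 156 167 235.33846153846153 161.58461538461538
[[-0.     0.378 -0.926]
 [ 0.001 -0.926 -0.378]
 [-1.    -0.001 -0.   ]]
```

Run:
```python
from h import *
def tri(a,b):
    M=[];r=[]
    for n,(u,v) in(("top",a),("scene",b)):
        K,e,A=cam(n); d=A@np.linalg.inv(K)@[u,v,1]; d/=np.linalg.norm(d); P=np.eye(3)-np.outer(d,d); M.append(P); r.append(P@e)
    return np.linalg.lstsq(np.vstack(M),np.hstack(r),rcond=None)[0]
c=np.array([567.4,68.9,0]); th=.34; A=np.array([[np.cos(th),-np.sin(th),0],[np.sin(th),np.cos(th),0],[0,0,1]])
for n,a,b in(("weight",(211.7,154),(293.5,177.4)),("knobc",(240.8,212.1),(235.3,161.6))):
    p=tri(a,b); print(n,p,A.T@(p-c))
```

```text
weight [620.48427112 102.96309334 127.38828188] [ 61.40504621  14.41022095 127.38828188]
knobc [494.21104184  43.84891205 138.73170232] [-77.35344625   0.7905428  138.73170232]
```

{"name": "step_arm", "arguments": {"steps": [[-1,0,0,0],[0,-0.65,-0.83,0],[0,-0.65,-0.83,0],[0,-0.65,-0.83,0],[0,-0.65,-0.83,0],[0,-0.65,-0.83,0],[0,-0.65,-0.83,0],[0,-0.65,-0.83,0],[0,-0.65,-0.83,0],[0,-0.65,-0.83,0]], "jaw": 1}}

```text
t: 1.35
eef_pos: [472.1, -164.9, 264.6]
tcp_rot: [-0.242, 1.571, -2.996]
ft_force: [0.7, 0.0, 0.4]
opening: 0.029
```

{"name": "step_arm", "arguments": {"steps": [[0,0,0,-0.99],[0,0,0,-0.99],[0,0,0,-0.99],[0,0,0,-0.99],[0,0,0,-0.99],[0,0,0,-0.99],[0,0,0,-0.99],[0,0,0,-0.99],[0,0,0,-0.99],[0,0,0,-0.99],[0,0,0,-1],[0,0,0,0]]}}

```text
t: 2.85
eef_pos: [471.4, -166.5, 264.5]
tcp_rot: [-2.115, 1.57, 2.935]
ft_force: [0.0, 0.7, -0.3]
opening: 0.006
```

```bash
cat >> h.py <<'E'
def go(w):
    s=state(); T=R.from_euler('xyz',s["tcp_rot"]).as_matrix(); p=np.array(s["eef_pos"])
    print("t",s["t"],"pos",p.round(1),"toolaxes y",T[:,1].round(3),"z",T[:,2].round(3),"yawY deg",np.degrees(np.arctan2(T[1,1],T[0,1])).round(2),"j6",s["joints"][5].round(2))
    print("units",(T.T@(np.array(w)-p)/50).round(2),"F",s["ft_force"].round(1))
c=np.array([567.4,68.9,0]); th=.34; A=np.array([[np.cos(th),-np.sin(th),0],[np.sin(th),np.cos(th),0],[0,0,1]])
D=lambda *p:c+A@np.array(p)
E
python3 -c "
from h import *
go(D(-50,-88,150))"
```

```text
t 2.85 pos [ 471.4 -166.5  264.5] toolaxes y [ 0.943  0.332 -0.   ] z [ 0.332 -0.943 -0.   ] yawY deg 19.37 j6 -0.81
units [ 2.29  2.38 -2.04] F [ 0.   0.7 -0.3]
```

{"name": "step_arm", "arguments": {"steps": [[0,0.6,-0.51,0],[0,0.6,-0.51,0],[0,0.6,-0.51,0],[0,0.58,-0.51,0],[0.8,0,0,0],[0.8,0,0,0],[0.69,0,0,0],[0,0,0,0],[0,0,0,0]]}}

```text
t: 3.98
eef_pos: [550.4, -30.9, 151.2]
tcp_rot: [1.01, 1.57, -0.223]
ft_force: [0.2, -0.2, 0.1]
opening: 0.005
```

```bash
python3 -c "
from h import *
go(D(-50,-88,80))
for n in('top','scene'):
    im=read_camera(n)[:,:,::-1]; im=im[110:260,150:350]
    cv2.imwrite(f'pics/{n}1.png',cv2.convertScaleAbs(cv2.resize(im,None,fx=3.5,fy=3.5,interpolation=cv2.INTER_CUBIC),alpha=1.5))"
```

```text
t 3.975 pos [550.4 -30.9 151.2] toolaxes y [0.944 0.331 0.001] z [ 0.331 -0.944  0.001] yawY deg 19.34 j6 -0.51
units [ 1.42 -0.02 -0.01] F [ 0.2 -0.2  0.1]
```

View pics/scene1.png

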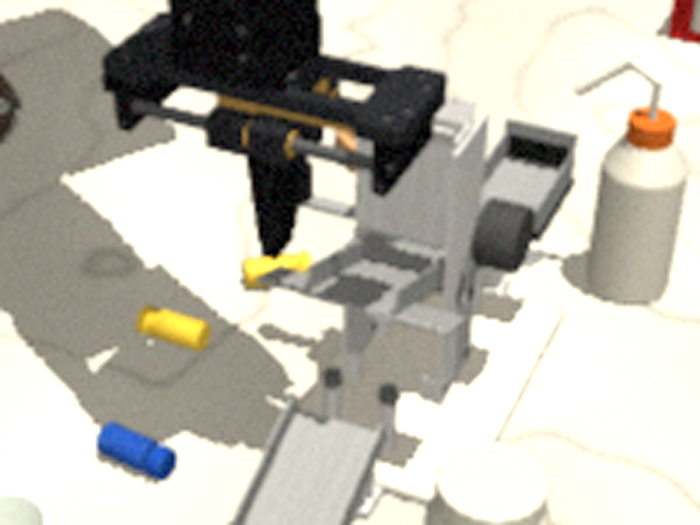

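View pics/top1.png

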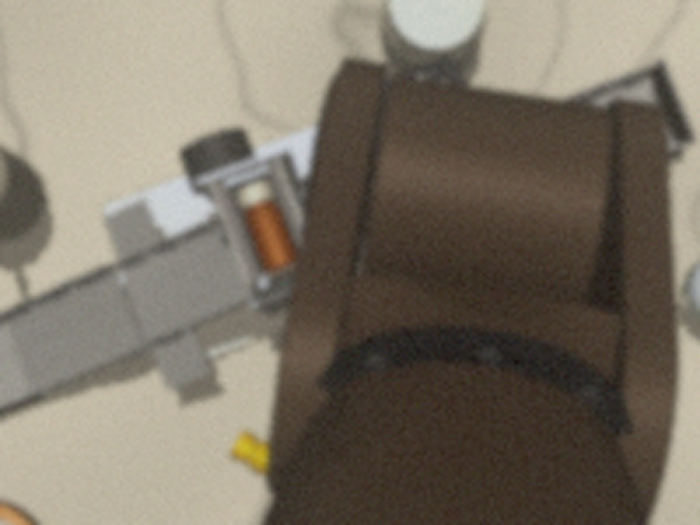

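Scene picture: the closed fingertips (crop 275,250) stand just over the raised right tab. The gripper body is alongside the magazine and clear of it, so I can press.

{"name": "step_arm", "arguments": {"steps": [[0.25,0,0,0],[0.25,0,0,0],[0.2,0,0,0],[0.2,0,0,0]]}}

```text
t: 4.58
eef_pos: [549.8, -30.8, 104.2]
tcp_rot: [-1.901, 1.57, -3.133]
ft_force: [0.4, 0.0, 0.3]
opening: 0.002
```

{"name": "step_arm", "arguments": {"steps": [[0.2,0,0,0],[0.2,0,0,0],[0.14,0,0,0],[0,0,0,0]]}}

```text
t: 5.08
eef_pos: [549.7, -30.8, 77.6]
tcp_rot: [-1.986, 1.57, 3.065]
ft_force: [0.4, 0.8, -0.1]
opening: 0.003
```

```bash
python3 -c "
from h import *
go(D(-50,-88,200))
for n in('scene',):
    im=read_camera(n)[:,:,::-1]; im=im[110:260,150:350]
    cv2.imwrite(f'pics/{n}2.png',cv2.convertScaleAbs(cv2.resize(im,None,fx=3.5,fy=3.5,interpolation=cv2.INTER_CUBIC),alpha=1.3))"
```

```text
t 5.075 pos [549.7 -30.8  77.6] toolaxes y [ 0.943  0.332 -0.001] z [ 0.332 -0.943 -0.   ] yawY deg 19.42 j6 -0.51
units [-2.45 -0.   -0.  ] F [ 0.4  0.8 -0.1]
```

View pics/scene2.png

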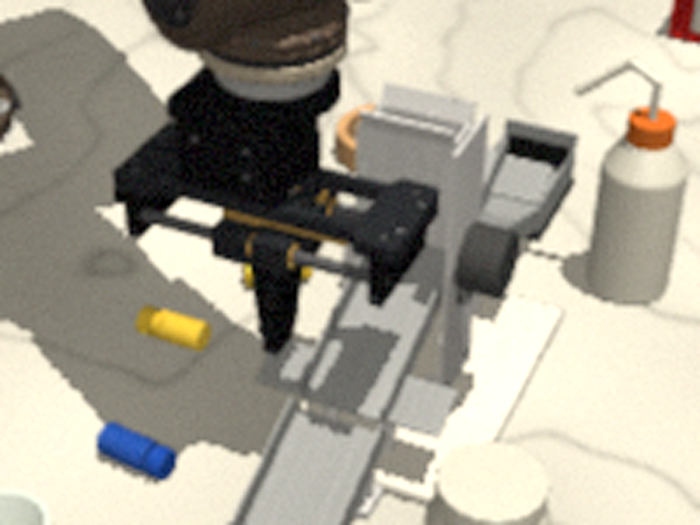

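Scene picture: the gate has rocked over. Its right end is down at the right chute (crop 340,370) and the weight has swung over. Next I lift, turn back and go to the knob.

{"name": "step_arm", "arguments": {"steps": [[-0.8,0,0,0],[-0.9,0,0,0],[-0.9,0,0,0],[-0.7,0,0,0],[0,-0.5,0,0],[0,-0.5,0,0],[0,0,0,0.99],[0,0,0,0.99],[0,0,0,0.99],[0,0,0,0.99],[0,0,0,0.99],[0,0,0,0.99],[0,0,0,0.99],[0,0,0,0.99],[0,0,0,0.99],[0,0,0,0.99],[0,0,0,1],[0,0,0,0.35],[0,0,0,0]]}}

```text
t: 7.5
eef_pos: [502.7, -47.4, 243.5]
tcp_rot: [2.461, 1.57, -0.341]
ft_force: [-0.3, -0.6, 0.0]
opening: 0.002
```

```bash
python3 -c "
from h import *
go(D(-86,-38,136))
im=read_camera('top')[:,:,::-1]; im=im[110:260,120:320]
cv2.imwrite(f'pics/top3.png',cv2.convertScaleAbs(cv2.resize(im,None,fx=3.5,fy=3.5,interpolation=cv2.INTER_CUBIC),alpha=1.5))
im=read_camera('scene')[:,:,::-1]; im=im[110:260,150:350]
cv2.imwrite(f'pics/scene3.png',cv2.convertScaleAbs(cv2.resize(im,None,fx=3.5,fy=3.5,interpolation=cv2.INTER_CUBIC),alpha=1.3))
"
```

```text
t 7.5 pos [502.7 -47.4 243.5] toolaxes y [ 0.333 -0.943  0.   ] z [-0.943 -0.333 -0.001] yawY deg -70.55 j6 1.01
units [ 2.15 -1.   -0.27] F [-0.3 -0.6  0. ]
```

View pics/scene3.png

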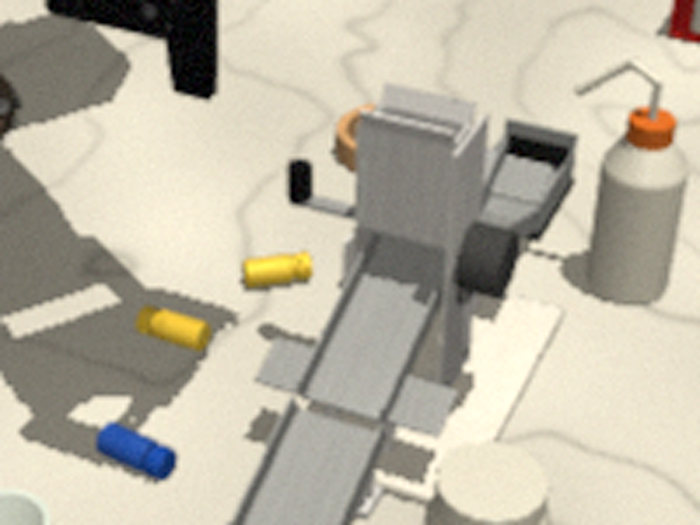

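View pics/top3.png

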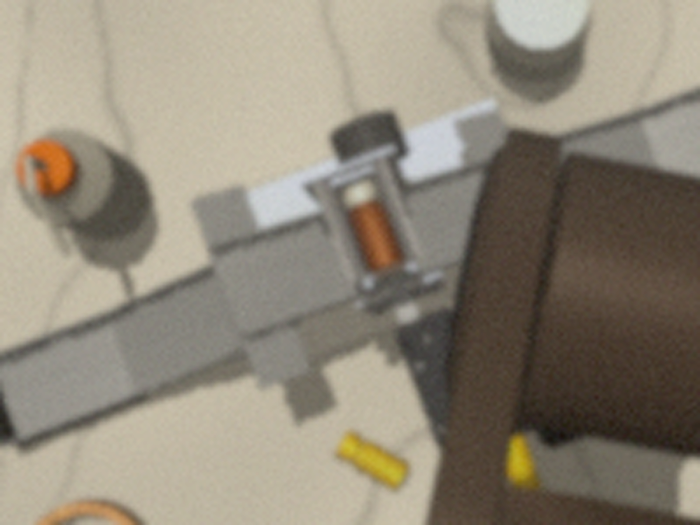

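{"name": "step_arm", "arguments": {"steps": [[0,-0.5,-0.17,0],[0,-0.5,-0.16,0],[0.5,0,0,0],[0.5,0,0,0],[0.4,0,0,0],[0.3,0,0,0],[0.3,0,0,0],[0.15,0,0,0],[0,0,0,0]]}}

```text
t: 8.72
eef_pos: [501.6, 5.2, 135.4]
tcp_rot: [-0.312, 1.57, -3.115]
ft_force: [0.1, 0.5, 0.4]
opening: 0.004
```

```bash
python3 -c "
from h import *
go(D(-83,8,136))
im=read_camera('scene')[:,:,::-1]; im=im[110:260,150:350]
cv2.imwrite(f'pics/scene4.png',cv2.convertScaleAbs(cv2.resize(im,None,fx=3.5,fy=3.5,interpolation=cv2.INTER_CUBIC),alpha=1.3))
"
```

```text
t 8.725 pos [501.6   5.2 135.4] toolaxes y [ 0.333 -0.943 -0.   ] z [-0.943 -0.333  0.   ] yawY deg -70.58 j6 1.11
units [-0.01 -0.92 -0.01] F [0.1 0.5 0.4]
```

View pics/scene4.png

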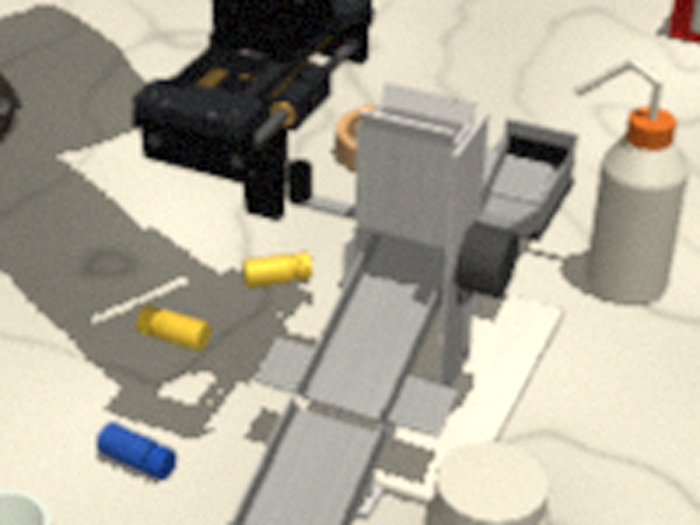

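Fingers (crop 265,180) are right of the knob (crop 300,180) and clear of it. I'm pushing left.

{"name": "step_arm", "arguments": {"steps": [[0,-0.12,0,0],[0,-0.12,0,0],[0,-0.12,0,0],[0,-0.12,0,0],[0,-0.12,0,0],[0,-0.12,0,0],[0,-0.1,0,0]]}}

```text
t: 9.65
eef_pos: [487.9, 44.2, 135.7]
tcp_rot: [2.246, 1.571, -0.557]
ft_force: [0.3, -1.2, -0.1]
opening: 0.001
```

{"name": "step_arm", "arguments": {"steps": [[0,-0.05,0,0],[0,-0.04,0,0]]}}

```text
t: 9.9
eef_pos: [486.4, 48.3, 135.6]
tcp_rot: [0.049, 1.571, -2.753]
ft_force: [0.5, -2.3, -0.1]
opening: 0.002
```

```bash
python3 -c "
from h import *
go(D(-83,8,136))
im=read_camera('scene')[:,:,::-1]; im=im[110:310,150:350]
cv2.imwrite(f'pics/scene5.png',cv2.convertScaleAbs(cv2.resize(im,None,fx=3,fy=3,interpolation=cv2.INTER_CUBIC),alpha=1.3))
im=read_camera('top')[:,:,::-1]; im=im[110:260,150:350]
cv2.imwrite(f'pics/top5.png',cv2.convertScaleAbs(cv2.resize(im,None,fx=3,fy=3,interpolation=cv2.INTER_CUBIC),alpha=1.5))
"
```

```text
t 9.9 pos [486.4  48.3 135.6] toolaxes y [ 0.333 -0.943  0.   ] z [-0.943 -0.333  0.   ] yawY deg -70.58 j6 1.2
units [-0.01 -0.01 -0.  ] F [ 0.5 -2.3 -0.1]
```

View pics/scene5.png

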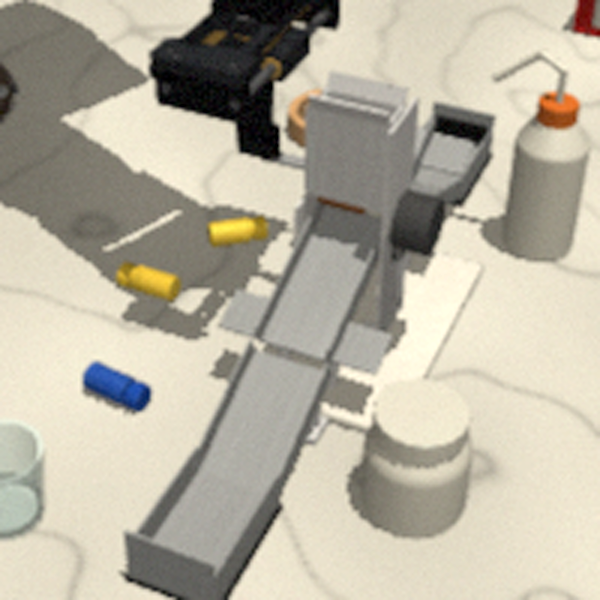

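View pics/top5.png

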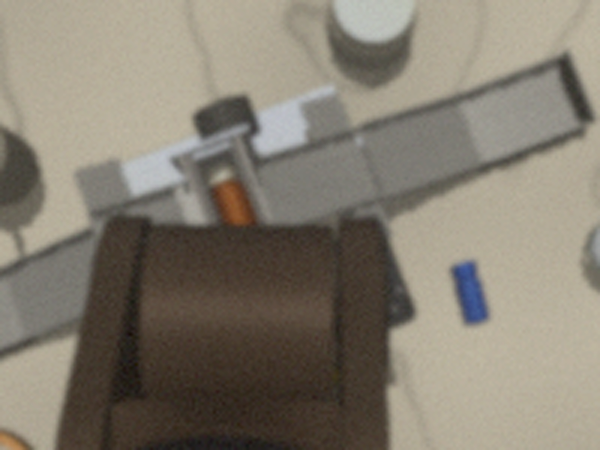

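A vial is just dropping through at crop (340,205) and the force is still only slide friction, so I creep on until the stop shows in the force.

{"name": "step_arm", "arguments": {"steps": [[0,-0.04,0,0],[0,-0.04,0,0]]}}

```text
t: 10.25
eef_pos: [485.2, 51.9, 135.6]
tcp_rot: [1.22, 1.571, -1.583]
ft_force: [-0.3, -0.6, -0.4]
opening: 0.003
```

{"name": "step_arm", "arguments": {"steps": [[0,-0.03,0,0],[0,-0.03,0,0]]}}

```text
t: 10.5
eef_pos: [484.6, 53.8, 135.7]
tcp_rot: [1.702, 1.569, -1.099]
ft_force: [3.6, -17.4, -1.1]
opening: 0.004
```

```bash
python3 -c "
from h import *
go(D(-83,8,136))
im=read_camera('scene')[:,:,::-1]; im=im[110:310,150:350]
cv2.imwrite(f'pics/scene6.png',cv2.convertScaleAbs(cv2.resize(im,None,fx=3,fy=3,interpolation=cv2.INTER_CUBIC),alpha=1.3))
"
```

```text
t 10.5 pos [484.6  53.8 135.7] toolaxes y [ 0.333 -0.943  0.002] z [-0.943 -0.333 -0.   ] yawY deg -70.54 j6 1.21
units [-0.01  0.11 -0.  ] F [  3.6 -17.4  -1.1]
```

View pics/scene6.png

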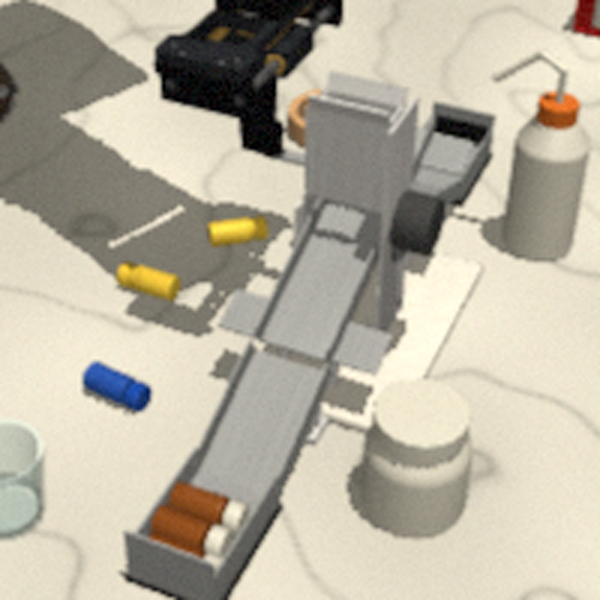

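The force of 17 N shows the stop has been reached. Two vials are visible in the right tray. I back off and check for the third.

{"name": "step_arm", "arguments": {"steps": [[0,0.2,0,0],[0,0.4,0,0],[0,0.4,0,0],[-0.6,0,0,0],[-0.9,0,0,0],[-0.9,0,0,0],[0,0,0.8,0],[0,0,0.8,0],[0,0.6,0.6,0],[0,0.6,0.6,0],[0,0,0,0]]}}

```text
t: 11.92
eef_pos: [388.0, -97.5, 255.8]
tcp_rot: [2.319, 1.57, -0.487]
ft_force: [0.8, 1.2, 0.1]
opening: 0.005
```

```bash
python3 -c "
from h import *
go(D(-83,8,136))
im=read_camera('scene')[:,:,::-1]; im=im[110:310,150:350]
cv2.imwrite(f'pics/scene7.png',cv2.convertScaleAbs(cv2.resize(im,None,fx=3,fy=3,interpolation=cv2.INTER_CUBIC),alpha=1.3))
im=read_camera('top')[:,:,::-1]; im=im[90:290,100:380]
cv2.imwrite(f'pics/top7.png',cv2.convertScaleAbs(cv2.resize(im,None,fx=2.8,fy=2.8,interpolation=cv2.INTER_CUBIC),alpha=1.5))
"
```

```text
t 11.925 pos [388.  -97.5 255.8] toolaxes y [ 0.329 -0.944  0.   ] z [-0.944 -0.329 -0.   ] yawY deg -70.8 j6 0.82
units [ 2.4  -2.12 -2.82] F [0.8 1.2 0.1]
```

View pics/scene7.png

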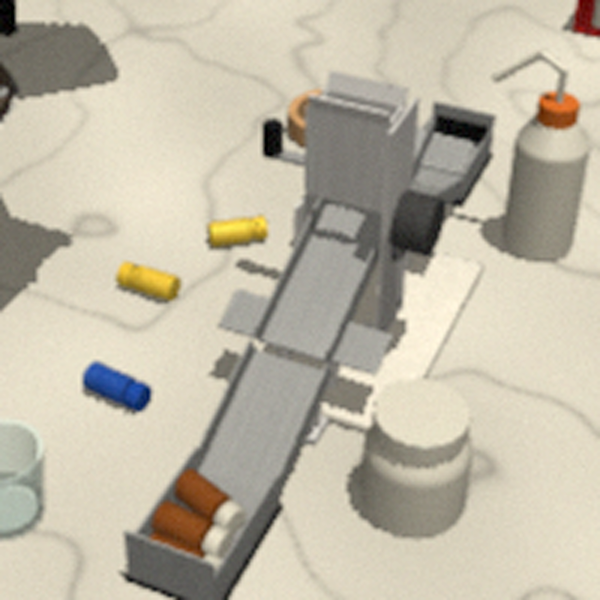

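View pics/top7.png

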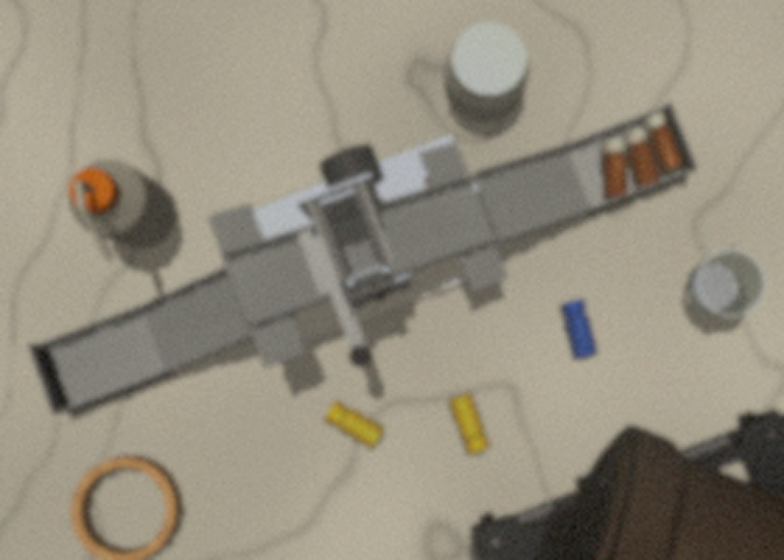

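```bash
python3 -c "
from h import *
k=ray('top',100+362/2.8,90+355/2.8,152); print(A.T@(k-c))
print(job_done())"
```

```text
[-78.68131818  25.91411033 152.        ]
the job is handed in; nothing more can be done
None
```

The job is done and handed in at about 12 s. I pressed the raised right tab with the closed fingertips, and the gate rocked over and stayed with its right end down. Only then did I push the black knob left until the wrist force rose to about 17 N at the stop, and I backed the arm clear.

- **Vials:** the last pictures show the magazine empty and all three amber vials in the right tray.
- **Surroundings:** the bottle, jar, tape, beaker and the blue and yellow look-alikes appear where they were.
- **Slide travel:** from one top view the knob moved about 26.5 mm (from −0.6 to +25.9 mm), against a nominal 28 mm. The gap is within the measuring error, and the rise in force at the end supports that the stop was reached.

No check failed.

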